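# Draw one bearing ball from the feeder and hold up the cup

## Robot

A 6-joint arm with a two-finger parallel gripper is mounted at the origin on a cart in front of the work surface, level with it; the furniture and walls round the work are solid. World frame = base frame: x ahead of the robot, y to its left, z up, the work surface at z = 0. Lengths are in mm, angles in rad, forces in N, time in s.
With the tool pointing down it reaches from about 425 to 1125 mm from the base axis. Payload 14.9 kg.
Tool frame: the origin (TCP) lies midway between the tips of the shut fingers; the grasp point (between the pads) lies 19 mm behind it; x points along the fingers, y is the direction in which the jaws open and shut, and the axes are right-handed (so a half turn about x gives the same grasp; the last joint's range is limited). The gripper opens to 91 mm and grips with 3 to 60 N. Pads are 32 mm wide; open, the fingers measure 118 mm over their backs; the gripper's body (76 mm by 178 mm) begins 60 mm behind the grasp point.
Start: joints at [1.19, 0.379, 1.734, -0, 1.028, -0.033], TCP at [238.589, 658.098, 213.932] pointing down, gripper open.
Joint ranges: [-2.77, 2.77], [-0.74, 2.19], [0, 2.66], [-1.06, 4.2], [0.31, 2.87], [-3.08, 3.08]. Speed limits (rad/s): [1.89, 1.89, 2.39, 3.14, 3.14, 3.14].

## Interface

Orientations are given as a unit quaternion [w, x, y, z].
In Python, from plant import arm, cams gives the robot as it stands.
- The arm moves only by the shell command python3 -m pendant 'ROWS' [FORCE]. ROWS is a JSON object of lists of equal length, an entry for each row: "translation": the shift along the world's x, y, z in cm, a list of three; "delta_rot": the turn, a rotation vector about the world's x, y, z in rad, a list of three; "hand": the opening, from -1 (shut) to 1 (fully open). In form: {"translation": [[tx, ty, tz], ...], "delta_rot": [[rx, ry, rz], ...], "hand": [hand, ...]}. A call has 1 to 20 rows; each row is the pose to reach, as a shift and turn from the pose commanded when the call began; what a row does not reach only later rows make up. A row lasts 1/8 s, in which the tool goes at most 62.5 mm and 10.7 degrees, less where a joint would pass 70% of its speed; a pose out of reach is approached as far as the arm can. A call with a gripper value outside its range is refused whole. The fingers move at their own pace and stop on an object; FORCE is the grip in N (left out, the last holds). Time passes only in rows, so rows that repeat a pose let the fingers close. It gives the time, the measured TCP pose, the force and the opening at its end, in the units of the state.
- arm.get_state(): the state, without advancing time (a new reading comes with each control period).
- cams.camera(name): name is "side" or "top"; returns a dict with "image" (480x640x3 uint8, red, green, blue), "fx", "fy", "cx", "cy" (pixels), "R" (3x3) and "t" (3): a world point X has camera coordinates R X + t. Camera axes: x right, y down, z forward; pixel columns grow to the right and rows downward; lengths in mm; the calibration is good to about 2 mm. A picture is of the moment at which its call begins. There is no depth.
- arm.hand_in(): hands the job in, once; it reports no verdict.
The state is a dict: "t": time; "qpos": joint angles; "dq": joint speeds; "joint_efforts": joint torques, N m; "tcp_pos": TCP position; "tcp_rot": TCP orientation; "ft_force": force on the tool from outside, world axes, zero at the start; "wrist_torque": the same for the moment, N m; "width": opening from 0.0 (shut) to 1.0 (fully open).
Only numpy, scipy, OpenCV 4.12 (cv2) and the standard library are available. Lean on these libraries where they do the work, as an engineer would, in place of code of your own. Each camera call takes 0.05 s, during which the arm holds its last target.

## Task

The thrust bearing on the bench lacks one ball: draw a single one from the green ball feeder by pulling its red knob right out to its stop, so that the ball rolls down into the paper cup, and then pushing the knob fully home again, so that the next ball enters the pocket. Then lift the cup with its ball straight up, at least 10 cm off its seat, and finish while still holding it there in the gripper, still and level. Draw only the one ball and leave the other things on the bench where they are.

Things in the scene. Friction and masses are not known exactly. Their poses are not given: they have to be found in the camera images.
- feeder: ball feeder fixed to the bench: aluminium, on a green base plate (x -175 to +111, y -65 to +85 mm, 5 thick), under 105 mm high. Origin on the bench below the pocket. +x: away from the cup, up the track with the waiting balls (ends at x 115; slopes 7 deg); +y: the way the knob pulls out; z up. Yaw up to 0.3 either way. Housing x -21 to 21, y -70 to 77; track behind it; chute in front at y 40
- shuttle (a joint): slide with the red knob, m: 0 = home (pocket before the track, chute shut), 0.040 = right out at its stop (pocket before the chute; the ball rolls out and reaches the cup in about 0.7 s). A spring plunger clicks into a groove at each end: about 8 N to leave an end, 1 to 3 N between; it stays where it is left
- pull_knob (a point): centre of the red pull knob: waisted, 27 mm diameter, 26 mm long, axis along the feeder's y, on an 8 mm steel stem; 84 mm above the bench. At home its centre is at feeder y 105 and its inner face 3 mm from the bushing (21 mm diameter), 15 mm from the housing. Free air around and below it. Axes as the feeder's, pitched 7 deg about y
- pocket (a point): centre that a ball has in the shuttle's pocket when the knob is home (fixed to the feeder)
- cup: the small brown paper cup itself (35 to 80 g, a few tiny screws on its bottom); origin at the centre of its underside, z toward its mouth
- cup_middle (a point): middle of the cup, half-way up (23 mm over its foot), z toward the mouth. 52 mm across the rim, 42 at the foot, 46 high, 2 mm wall. It stands loose on the base plate (5 mm over the bench) in a ring 4 mm high, 27 mm radius, at feeder x -120, y 40. Fingers fit at its two sides along feeder y; behind it (+x) the two chute rods end 3 mm from the rim, 65 mm high. It lifts straight up
- ball_1_center (a point): centre of the steel ball (20 mm, 33 g) that lies in the shuttle's pocket at the start: the one to draw
- ball_2_center (a point): centre of the next ball (20 mm), first in the track; it rolls into the pocket when the knob is pushed home. Three more wait behind it
- thrust_bearing: opened thrust bearing, 108 mm across, 27 mm high, lying flat with one ball missing; heavy and fixed; nothing to do with it
- tape_measure: yellow tape measure, 68 x 80 x 38 mm, loose; origin under its centre; leave alone
- pliers: combination pliers with red grips lying flat, 188 x 51 x 14 mm, long axis x, loose; leave alone
- screw_cup: clear plastic cup with screws, 64 mm across, 71 mm high, loose; origin under its centre; leave alone
- glue_bottle: black glue bottle, 55 mm across, 210 mm high, loose; origin under its centre; leave alone
Things that resemble listed ones, but are neither listed nor needed, are in the scene too. Leave any blue look-alike of the cup alone.

How it is judged:
By the outcome, as a careful person would: the job done as asked, in the order asked, and still so for the second after the job is handed in, while the arm keeps its last pose, push and grip.
It also fails if it takes over 51 s, if anything falls off the work surface, if the arm or the gripper's body presses on something with over 40 N, if the wrist force passes 120 N, or if a joint passes its speed limit or range.

## Working session

There is one attempt and no reset: what is moved stays moved. The work goes in short steps, Python scripts to look and compute and a shell command to move; the robot and the scene stay as the last step left them, time stands still between calls to the robot, and variables do not carry over. Pictures are saved under pics/ and viewed, and the job is handed in when it is done.

```bash
mkdir -p pics; ls; python3 - <<'E'
from plant import arm,cams
import cv2
print(arm.get_state())
for n in("side","top"):
    c=cams.camera(n); cv2.imwrite(f"pics/{n}0.png",c["image"][:,:,::-1])
    print(n,c["fx"],c["fy"],c["cx"],c["cy"],c["R"],c["t"])
E
```

```text
pics
{'t': 0.0, 'qpos': array([ 1.18971376e+00,  3.79371211e-01,  1.73479317e+00, -2.06378987e-06,
        1.02846319e+00, -3.33221440e-02]), 'dq': array([-0.00063814,  0.00016661, -0.00075528,  0.00094419,  0.00020746,
       -0.00126324]), 'joint_efforts': array([ 7.98521105e-04, -7.63743639e+01, -4.34356928e+01,  6.50441553e-02,
        4.24992735e-02, -9.02936836e-05]), 'tcp_pos': array([238.42976401, 657.72549075, 213.30822463]), 'tcp_rot': array([ 0.69636955,  0.12197466,  0.69651887, -0.12269107]), 'ft_force': array([ 0.07645108, -0.34378292,  0.69930541]), 'wrist_torque': array([-0.05902834,  0.00900567,  0.03923126]), 'width': 1.000692723248815}
side 606.4938064811595 606.4938064811595 322.8125978947463 241.97053259097515 [[ 0.52527895 -0.85089979  0.00718083]
 [-0.45431782 -0.28757567 -0.84314622]
 [ 0.71949798  0.43962458 -0.53763638]] [-278.82920365  334.30627075  991.65424905]
top 465.47439737366125 465.47439737366125 318.82425201830597 236.56382816763013 [[-2.30617998e-02 -9.99734039e-01 -7.00373222e-05]
 [-9.99001367e-01  2.30475801e-02 -3.82763220e-02]
 [ 3.82677562e-02 -8.12753497e-04 -9.99267191e-01]] [  27.85479285  527.30137069 1062.77323276]
```

View pics/side0.png

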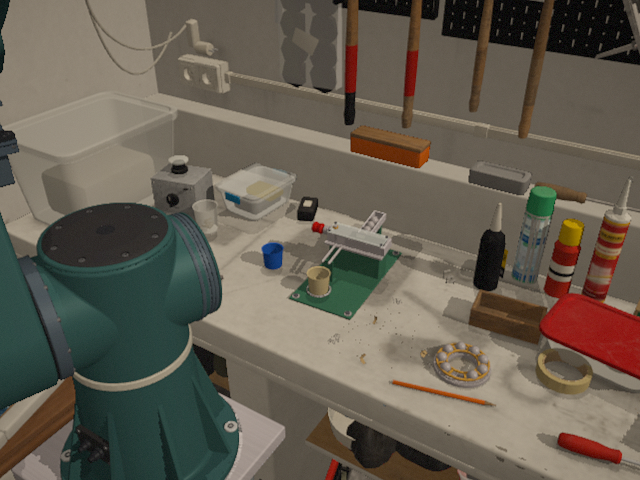

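View pics/top0.png

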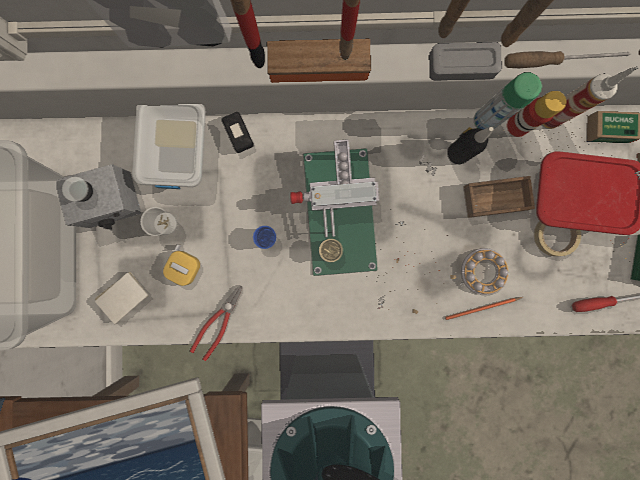

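```bash
cat > h.py <<'E'
import numpy as np,cv2
from plant import arm,cams
def ray(c,u,v):
    d=np.array([(u-c["cx"])/c["fx"],(v-c["cy"])/c["fy"],1.]); R=np.array(c["R"]);t=np.array(c["t"])
    return -R.T@t, R.T@d
def onz(c,u,v,z):
    o,d=ray(c,u,v); return o+d*(z-o[2])/d[2]
def proj(c,X):
    p=np.array(c["R"])@np.array(X)+np.array(c["t"]); return np.array([c["fx"]*p[0]/p[2]+c["cx"],c["fy"]*p[1]/p[2]+c["cy"]])
def tri(c1,p1,c2,p2):
    o1,d1=ray(c1,*p1);o2,d2=ray(c2,*p2)
    s=np.linalg.lstsq(np.c_[d1,-d2],o2-o1,rcond=None)[0]
    a=o1+d1*s[0];b=o2+d2*s[1]; return (a+b)/2,np.linalg.norm(a-b)
def crop(im,x0,y0,x1,y1,k,name): cv2.imwrite(name,cv2.resize(im[y0:y1,x0:x1,::-1],None,fx=k,fy=k,interpolation=cv2.INTER_CUBIC))
E
python3 - <<'E'
from h import *
s=cams.camera("side");t=cams.camera("top")
crop(t["image"],270,130,400,280,4,"pics/t1.png");crop(s["image"],250,190,410,330,5,"pics/s1.png")
for n,c in(("top",t),("side",s)):
    h=cv2.cvtColor(c["image"],cv2.COLOR_RGB2HSV)
    x0,y0,x1,y1=(280,140,400,280) if n=="top" else (280,200,410,330)
    hh=h[y0:y1,x0:x1]
    red=(((hh[...,0]<8)|(hh[...,0]>172))&(hh[...,1]>150)&(hh[...,2]>60)).astype(np.uint8)
    ys,xs=np.nonzero(red);print(n,"red",xs.mean()+x0,ys.mean()+y0,xs.min()+x0,xs.max()+x0,ys.min()+y0,ys.max()+y0,len(xs))
    g=((hh[...,0]>60)&(hh[...,0]<95)&(hh[...,1]>100)&(hh[...,2]>30)).astype(np.uint8)
    cs=cv2.findContours(g,0,2)[0]; cc=max(cs,key=cv2.contourArea)
    hull=cv2.convexHull(np.vstack([k for k in cs if cv2.contourArea(k)>30]))
    ap=cv2.approxPolyDP(hull,5,True)[:,0]+[x0,y0];print("green",ap.tolist())
    if n=="top":
        for p in ap: print(onz(c,*p,5))
        print(cv2.minAreaRect(hull))
    b=((hh[...,0]>10)&(hh[...,0]<30)&(hh[...,1]>40)&(hh[...,2]>90)).astype(np.uint8)
    b=cv2.morphologyEx(b,cv2.MORPH_OPEN,np.ones((2,2),np.uint8))
    for k in cv2.findContours(b,0,2)[0]:
        if cv2.contourArea(k)>60: print("brown",cv2.boundingRect(k+np.array([x0,y0])),cv2.minEnclosingCircle(k+np.array([x0,y0])))
E
```

```text
top red 296.1327433628319 197.26548672566372 291 302 192 203 113Traceback (most recent call last):
  File "<stdin>", line 12, in <module>
    return _nx.concatenate(arrs, 0, dtype=dtype, casting=casting)
           ~~~~~~~~~~~~~~~^^^^^^^^^^^^^^^^^^^^^^^^^^^^^^^^^^^^^^^
ValueError: need at least one array to concatenate
```

View pics/t1.png

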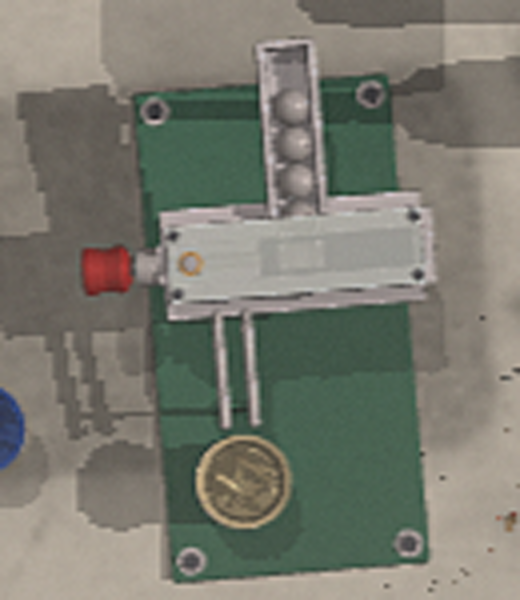

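View pics/s1.png

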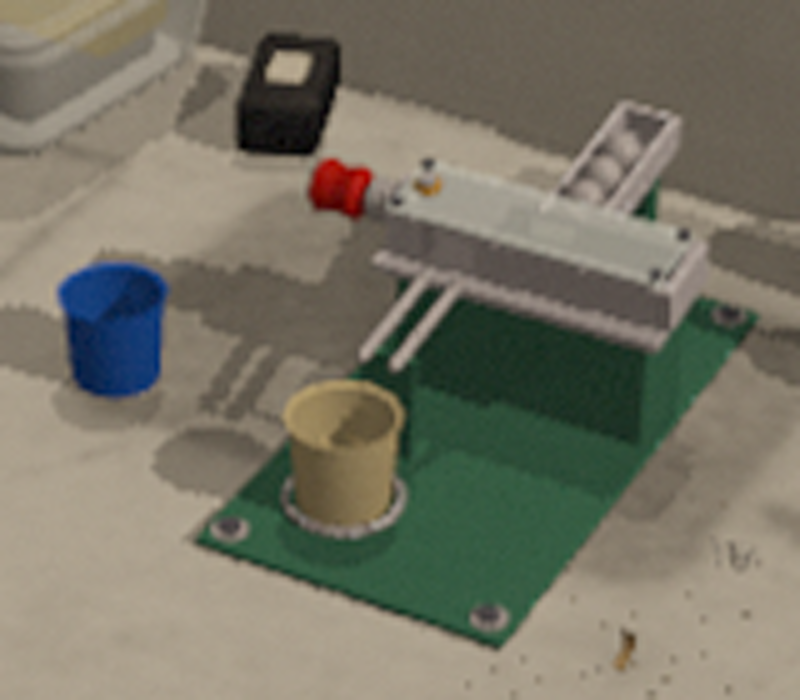

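```bash
python3 - <<'E'
from h import *
s=cams.camera("side");t=cams.camera("top")
T=lambda x,y:((x+.5)/4-.5+270,(y+.5)/4-.5+130)
S=lambda x,y:((x+.5)/5-.5+250,(y+.5)/5-.5+190)
P={k:onz(t,*T(*v),5)[:2] for k,v in dict(TL=(135,95),TR=(390,73),BL=(172,581),BR=(428,560)).items()}
# feeder coords: TL=(111,85) TR=(111,-65) BL=(-175,85) BR=(-175,-65)
F=dict(TL=(111,85),TR=(111,-65),BL=(-175,85),BR=(-175,-65))
A=np.array([F[k] for k in F],float);B=np.array([P[k] for k in F])
a=A-A.mean(0);b=B-B.mean(0)
yaw=np.arctan2((a[:,0]*b[:,1]-a[:,1]*b[:,0]).sum(),(a*b).sum())
R=np.array([[np.cos(yaw),-np.sin(yaw)],[np.sin(yaw),np.cos(yaw)]])
o=B.mean(0)-R@A.mean(0);print("yaw",yaw,"o",o);print(B-(A@R.T+o))
print("rimtop@51",onz(t,*T(243,482),51)); print("cup pred",R@[-120,40]+o)
print("cup tri",tri(t,T(243,482),s,S(344,414)))
print("knob top",onz(t,*T(106,271),84),"pred",R@[0,105]+o,"tri",tri(t,T(106,271),s,S(340,188)))
print("side BL,BR",onz(s,*S(195,541),5),onz(s,*S(498,646),5),P["BL"],P["BR"])
print("feeder ydir",R@[0,1])
E
```

```text
yaw 0.05390598350599736 o [618.40922426 -42.88742575]
[[-1.76663627 -0.74931248]
 [-0.35506226  0.07048167]
 [ 0.7596052  -0.52930161]
 [ 1.36209333  1.20813242]]
rimtop@51 [495.60215572  -9.15959052  51.        ]
cup pred [496.42833814  -9.4111144 ]
cup tri (array([495.8004773,  -9.4272304,  54.2908639]), np.float64(0.8331273696226941))
knob top [610.511817   62.6566066  84.       ] pred [612.75183684  61.96005379] tri (array([609.77914625,  63.01744751,  87.21781267]), np.float64(1.2174974815450343))
side BL,BR [439.59285499  31.16505155   5.        ] [ 448.13929854 -115.45820684    5.        ] [439.8432404   32.03082468] [ 448.52771055 -116.01385493]
feeder ydir [-0.05387988  0.99854742]
```

```bash
python3 - <<'E'
from h import *
from scipy.spatial.transform import Rotation as Ro
st=arm.get_state();q=st["tcp_rot"];R=Ro.from_quat([q[1],q[2],q[3],q[0]]).as_matrix();print(R, st["tcp_pos"])
yaw=.055
fx=np.array([np.cos(yaw),np.sin(yaw),0]);fy=np.array([-np.sin(yaw),np.cos(yaw),0])
for n,y in(("fx",fx),("-fx",-fx),("fy",fy),("-fy",-fy)):
    x=np.array([0,0,-1.]);D=np.c_[x,y,np.cross(x,y)]
    print(n,Ro.from_matrix(D@R.T).as_rotvec())
o=np.array([618,-42.9])
for y in(110,150): print(o+fx[:2]*0+fy[:2]*y)
E
```

```text
[[-1.28454392e-04  3.40859975e-01  9.40114068e-01]
 [-3.04075329e-04  9.40114019e-01 -3.40859998e-01]
 [-9.99999946e-01 -3.29650458e-04 -1.71146660e-05]] [238.56080731 657.9770839  213.72769208]
fx [ 1.93681078e-04 -2.91083376e-04 -1.16796479e+00]
-fx [3.25066613e-04 2.16292847e-04 1.97362783e+00]
fy [ 3.25824969e-04 -6.54670539e-05  4.02831520e-01]
-fy [-9.08816189e-05 -4.52311490e-04 -2.73876110e+00]
[611.95304975  66.93366694]
[609.75415875 106.87318219]
```

```bash
python3 -m pendant '{"translation":[[0,0,3],[3,-4,4],[6,-9,4],[9,-14.5,4],[12,-20,4],[15.5,-25.5,4],[19,-31,4],[22.5,-36.5,4],[26,-42,4],[29.5,-47,4],[32.5,-51.5,4],[35,-55.5,3],[36.5,-58,2],[37.3,-59.1,1],[37.3,-59.1,0],[37.3,-59.1,0]],"delta_rot":[[0,0,0],[0,0,-0.1],[0,0,-0.2],[0,0,-0.3],[0,0,-0.4],[0,0,-0.5],[0,0,-0.6],[0,0,-0.7],[0,0,-0.8],[0,0,-0.9],[0,0,-1.0],[0,0,-1.1],[0,0,-1.168],[0,0,-1.168],[0,0,-1.168],[0,0,-1.168]],"hand":[1,1,1,1,1,1,1,1,1,1,1,1,1,1,1,1]}' 40
python3 - <<'E'
from h import *
t=cams.camera("top");s=cams.camera("side")
crop(t["image"],210,100,410,250,4,"pics/t2.png");crop(s["image"],230,130,390,250,5,"pics/s2.png")
E
```

```text
t: 2.3
tcp_pos: [610.6, 68.0, 213.0]
tcp_rot: [0.514, 0.485, 0.514, -0.486]
ft_force: [-0.2, 1.1, -0.5]
width: 1.0
```

View pics/s2.png

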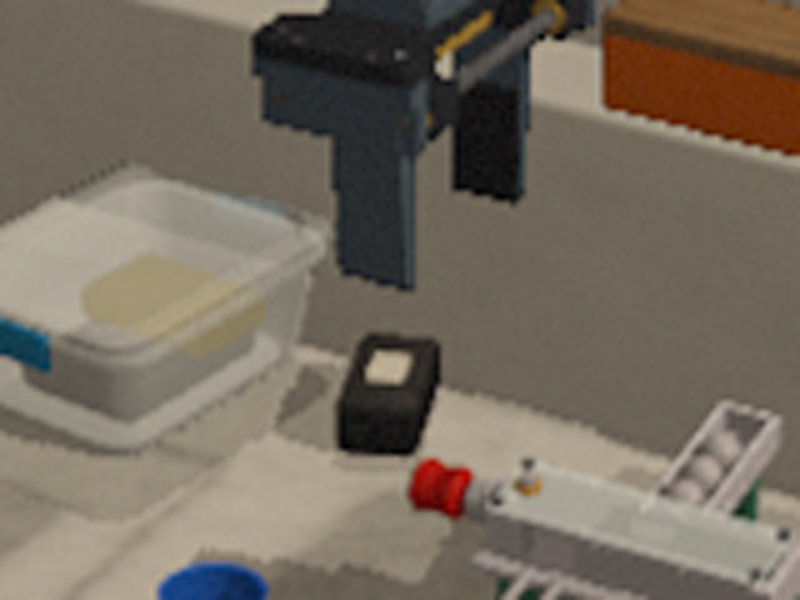

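View pics/t2.png

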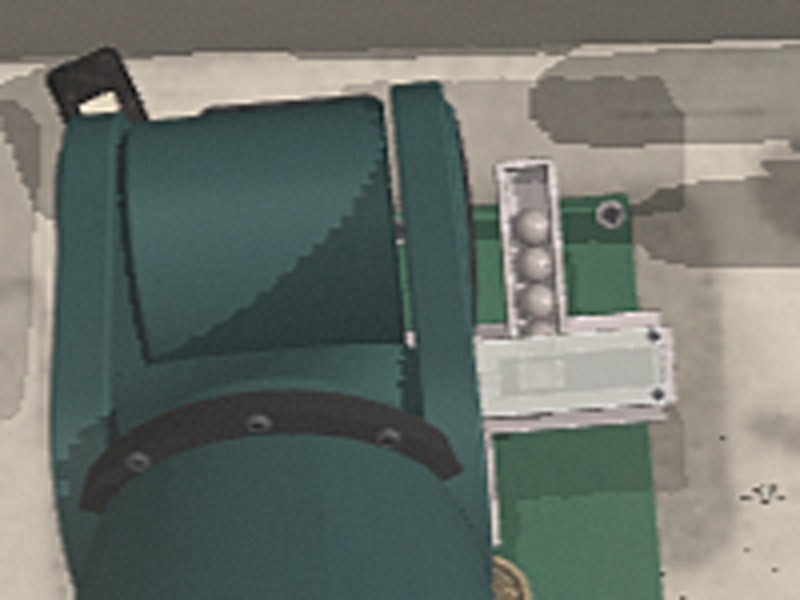

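```bash
python3 -m pendant '{"translation":[[0,0,-3],[0,0,-6],[0,0,-9],[0,0,-11.5],[0,0,-13.5],[0,0,-14.8],[0,0,-14.8],[0,0,-14.8]],"delta_rot":[[0,0,0],[0,0,0],[0,0,0],[0,0,0],[0,0,0],[0,0,0],[0,0,0],[0,0,0]],"hand":[1,1,1,1,1,1,1,1]}' 30
python3 - <<'E'
from h import *
t=cams.camera("top");s=cams.camera("side")
crop(s["image"],230,150,390,270,5,"pics/s3.png")
E
```

```text
t: 3.4
tcp_pos: [612.1, 67.2, 66.7]
tcp_rot: [0.514, 0.486, 0.513, -0.486]
ft_force: [-0.6, 0.3, 0.5]
width: 0.998
```

View pics/s3.png

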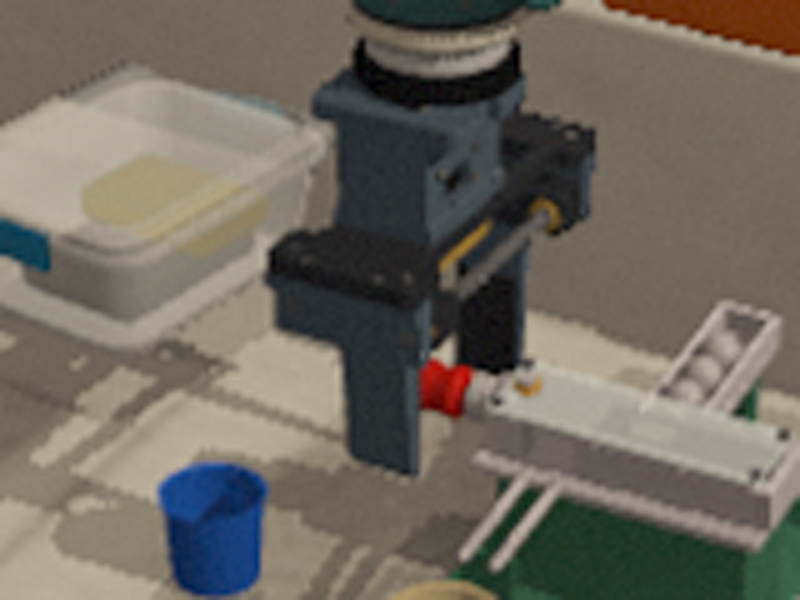

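Knob (at about (445,390) in the crop) sits between the fingers; closing.

```bash
python3 -m pendant '{"translation":[[0,0,0],[0,0,0],[0,0,0],[0,0,0],[0,0,0],[0,0,0],[0,0,0],[0,0,0]],"delta_rot":[[0,0,0],[0,0,0],[0,0,0],[0,0,0],[0,0,0],[0,0,0],[0,0,0],[0,0,0]],"hand":[-1,-1,-1,-1,-1,-1,-1,-1]}' 30
```

```text
t: 4.5
tcp_pos: [611.7, 67.1, 65.9]
tcp_rot: [0.514, 0.486, 0.513, -0.486]
ft_force: [1.9, -0.4, -1.3]
width: 0.268
```

```bash
python3 -m pendant '{"translation":[[-0.02,0.4,0],[-0.06,1.0,0],[-0.11,2.0,0],[-0.16,3.0,0],[-0.2,3.7,0],[-0.23,4.1,0],[-0.23,4.1,0],[-0.23,4.1,0]],"delta_rot":[[0,0,0],[0,0,0],[0,0,0],[0,0,0],[0,0,0],[0,0,0],[0,0,0],[0,0,0]],"hand":[-1,-1,-1,-1,-1,-1,-1,-1]}' 30
python3 - <<'E'
from h import *
t=cams.camera("top");s=cams.camera("side")
crop(s["image"],230,150,390,270,5,"pics/s4.png");crop(t["image"],270,130,400,280,4,"pics/t4.png")
E
```

```text
t: 5.5
tcp_pos: [609.4, 107.2, 65.9]
tcp_rot: [0.514, 0.486, 0.513, -0.486]
ft_force: [2.0, -11.3, -1.2]
width: 0.266
```

View pics/s4.png

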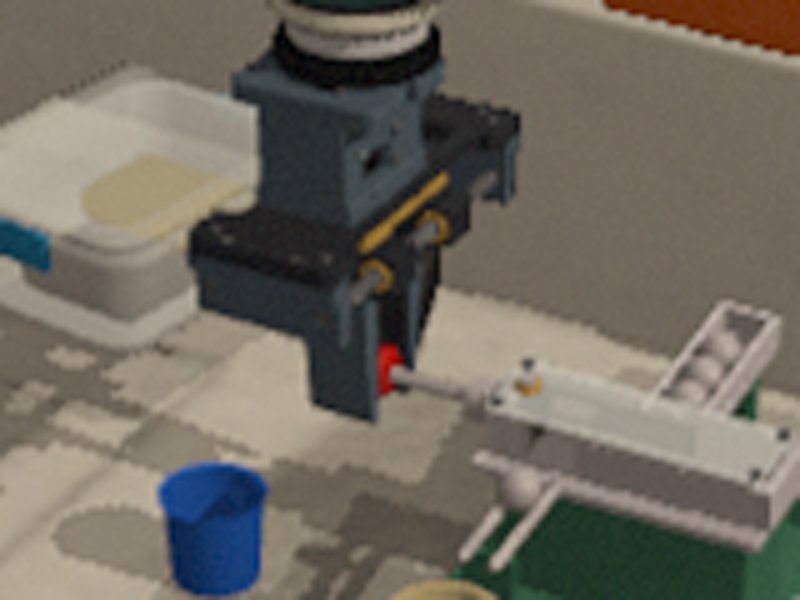

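View pics/t4.png

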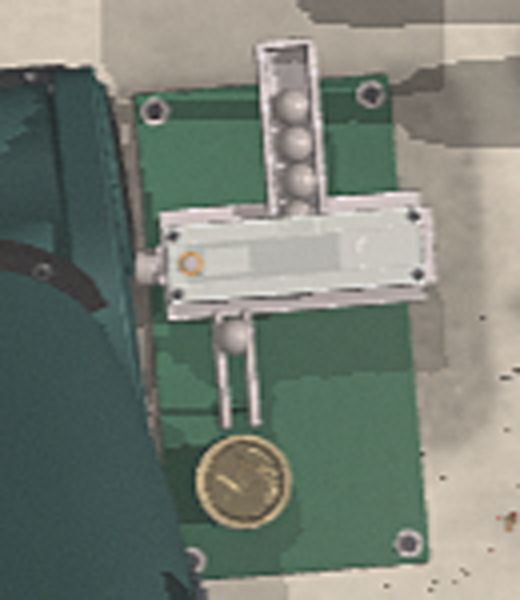

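The ball is rolling down the chute (top crop (233,335)). Wait a second and look again.

```bash
python3 -m pendant '{"translation":[[0,0,0],[0,0,0],[0,0,0],[0,0,0],[0,0,0],[0,0,0],[0,0,0],[0,0,0]],"delta_rot":[[0,0,0],[0,0,0],[0,0,0],[0,0,0],[0,0,0],[0,0,0],[0,0,0],[0,0,0]],"hand":[-1,-1,-1,-1,-1,-1,-1,-1]}' 30
python3 - <<'E'
from h import *
t=cams.camera("top")
crop(t["image"],270,130,400,280,4,"pics/t5.png")
E
```

```text
t: 6.6
tcp_pos: [609.4, 107.3, 65.9]
tcp_rot: [0.514, 0.486, 0.513, -0.486]
ft_force: [1.5, -10.1, 0.2]
width: 0.267
```

View pics/t5.png

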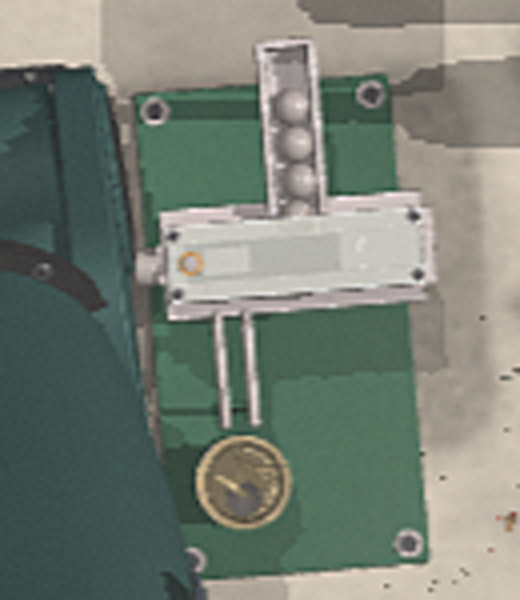

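Ball is in the cup (245,497). Push home with a small over-travel.

```bash
python3 -m pendant '{"translation":[[0.02,-0.4,0],[0.06,-1.0,0],[0.11,-2.0,0],[0.16,-3.0,0],[0.2,-3.7,0],[0.23,-4.1,0],[0.235,-4.25,0],[0.235,-4.25,0],[0.235,-4.25,0],[0.235,-4.25,0]],"delta_rot":[[0,0,0],[0,0,0],[0,0,0],[0,0,0],[0,0,0],[0,0,0],[0,0,0],[0,0,0],[0,0,0],[0,0,0]],"hand":[-1,-1,-1,-1,-1,-1,-1,-1,-1,-1]}' 30
python3 - <<'E'
from h import *
t=cams.camera("top");s=cams.camera("side")
crop(s["image"],230,150,390,270,5,"pics/s6.png");crop(t["image"],270,130,400,280,4,"pics/t6.png")
E
```

```text
t: 7.9
tcp_pos: [611.7, 66.9, 66.0]
tcp_rot: [0.513, 0.487, 0.514, -0.486]
ft_force: [1.8, 13.5, -1.8]
width: 0.265
```

View pics/s6.png

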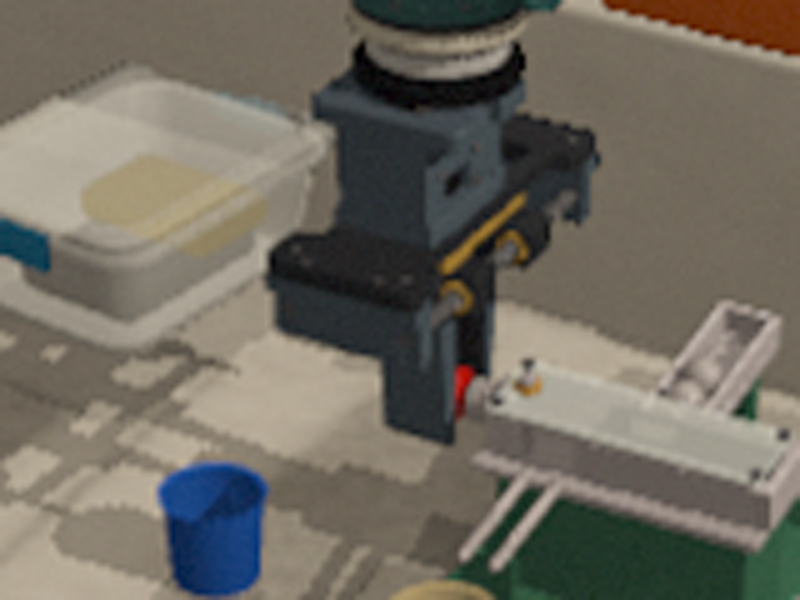

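View pics/t6.png

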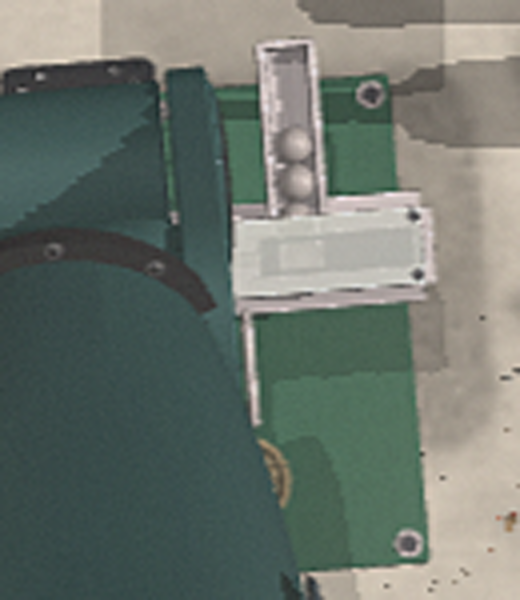

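```bash
python3 -m pendant '{"translation":[[-0.01,0.13,0],[-0.01,0.13,0],[-0.01,0.13,0],[-0.01,0.13,0],[-0.01,0.13,0],[-0.01,0.13,0],[-0.01,0.13,0],[-0.01,0.13,0],[0,0.13,2],[0,0.13,5],[0,0.13,9],[0,0.13,12],[0,0.13,15],[0,0.13,15]],"delta_rot":[[0,0,0],[0,0,0],[0,0,0],[0,0,0],[0,0,0],[0,0,0],[0,0,0],[0,0,0],[0,0,0],[0,0,0],[0,0,0],[0,0,0],[0,0,0],[0,0,0]],"hand":[1,1,1,1,1,1,1,1,1,1,1,1,1,1]}' 30
python3 - <<'E'
from h import *
t=cams.camera("top");s=cams.camera("side")
crop(s["image"],230,150,390,270,5,"pics/s7.png")
E
```

```text
t: 9.75
tcp_pos: [613.0, 67.0, 219.7]
tcp_rot: [0.515, 0.487, 0.512, -0.485]
ft_force: [-0.5, -0.1, -0.8]
width: 1.002
```

View pics/s7.png

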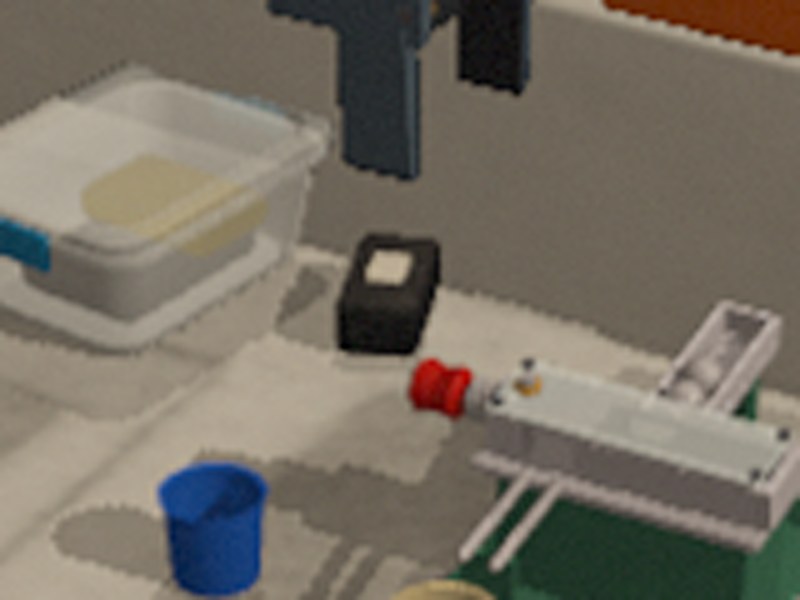

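```bash
python3 -m pendant '{"translation":[[-1,-0.7,0],[-2.5,-1.7,0],[-4,-2.7,0],[-5.5,-3.7,0],[-7,-4.6,0],[-8.5,-5.6,0],[-10,-6.6,0],[-11,-7.2,0],[-11.6,-7.65,0],[-11.6,-7.65,0],[-11.6,-7.65,0],[-11.6,-7.65,0],[-11.6,-7.65,0]],"delta_rot":[[0,0,0.1],[0,0,0.25],[0,0,0.4],[0,0,0.55],[0,0,0.7],[0,0,0.85],[0,0,1.0],[0,0,1.15],[0,0,1.3],[0,0,1.45],[0,0,1.571],[0,0,1.571],[0,0,1.571]],"hand":[1,1,1,1,1,1,1,1,1,1,1,1,1]}' 15
python3 - <<'E'
from h import *
from scipy.spatial.transform import Rotation as Ro
s=cams.camera("side")
crop(s["image"],230,180,390,300,5,"pics/s8.png")
st=arm.get_state();q=st["tcp_rot"];print(st["tcp_pos"],Ro.from_quat([q[1],q[2],q[3],q[0]]).as_matrix(),st["qpos"])
E
```

```text
t: 11.48
tcp_pos: [495.3, -9.6, 215.5]
tcp_rot: [0.707, -0.019, 0.707, 0.019]
ft_force: [-0.5, -0.5, 1.3]
width: 1.002
[495.46328017  -9.57041667 215.65002003] [[-5.66155837e-04 -5.29326745e-02  9.98597923e-01]
 [ 3.36360688e-05  9.98598081e-01  5.29327019e-02]
 [-9.99999839e-01  6.35570666e-05 -5.63581686e-04]] [-6.63468020e-02  4.92016612e-02  2.13996940e+00 -4.87396310e-06
  9.52988735e-01 -1.69009775e+00]
```

View pics/s8.png

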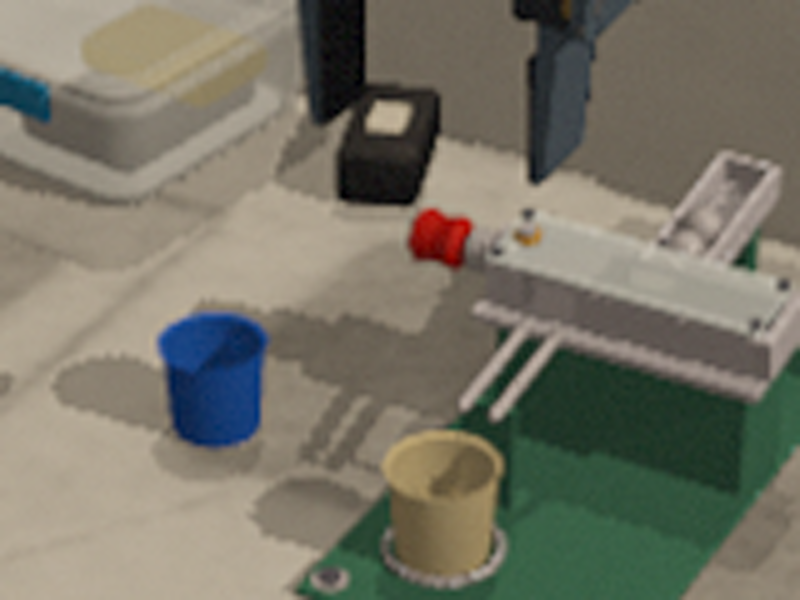

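```bash
python3 -m pendant '{"translation":[[0,0,-3],[0,0,-7],[0,0,-11],[0,0,-14],[0,0,-16.5],[0,0,-18.5],[0,0,-20],[0,0,-20],[0,0,-20]],"delta_rot":[[0,0,0],[0,0,0],[0,0,0],[0,0,0],[0,0,0],[0,0,0],[0,0,0],[0,0,0],[0,0,0]],"hand":[1,1,1,1,1,1,1,1,1]}' 12
python3 - <<'E'
from h import *
s=cams.camera("side")
crop(s["image"],230,180,390,300,5,"pics/s9.png")
E
```

```text
t: 12.65
tcp_pos: [496.0, -9.6, 16.5]
tcp_rot: [0.707, -0.019, 0.707, 0.019]
ft_force: [0.5, 0.1, -0.1]
width: 1.0
```

View pics/s9.png

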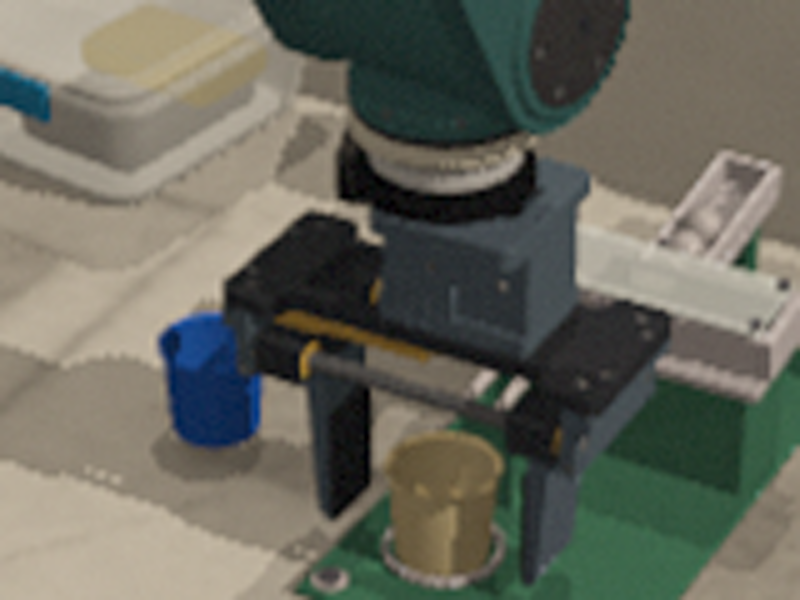

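The fingers straddle the cup, centred; close gently.

```bash
python3 -m pendant '{"translation":[[0,0,0],[0,0,0],[0,0,0],[0,0,0],[0,0,0],[0,0,0],[0,0,0],[0,0,0],[0,0,0]],"delta_rot":[[0,0,0],[0,0,0],[0,0,0],[0,0,0],[0,0,0],[0,0,0],[0,0,0],[0,0,0],[0,0,0]],"hand":[-1,-1,-1,-1,-1,-1,-1,-1,-1]}' 15
python3 -m pendant '{"translation":[[0,0,0.3],[0,0,0.8],[0,0,1.3],[0,0,1.3]],"delta_rot":[[0,0,0],[0,0,0],[0,0,0],[0,0,0]],"hand":[-1,-1,-1,-1]}' 15
python3 - <<'E'
from h import *
s=cams.camera("side")
crop(s["image"],230,180,390,300,5,"pics/s10.png")
E
```

```text
t: 13.82
tcp_pos: [495.7, -9.6, 15.9]
tcp_rot: [0.707, -0.02, 0.707, 0.02]
ft_force: [-0.5, 0.7, 0.9]
width: 0.558
t: 14.32
tcp_pos: [496.0, -9.6, 29.4]
tcp_rot: [0.707, -0.02, 0.707, 0.019]
ft_force: [-0.3, 0.5, -0.4]
width: 0.551
```

View pics/s10.png

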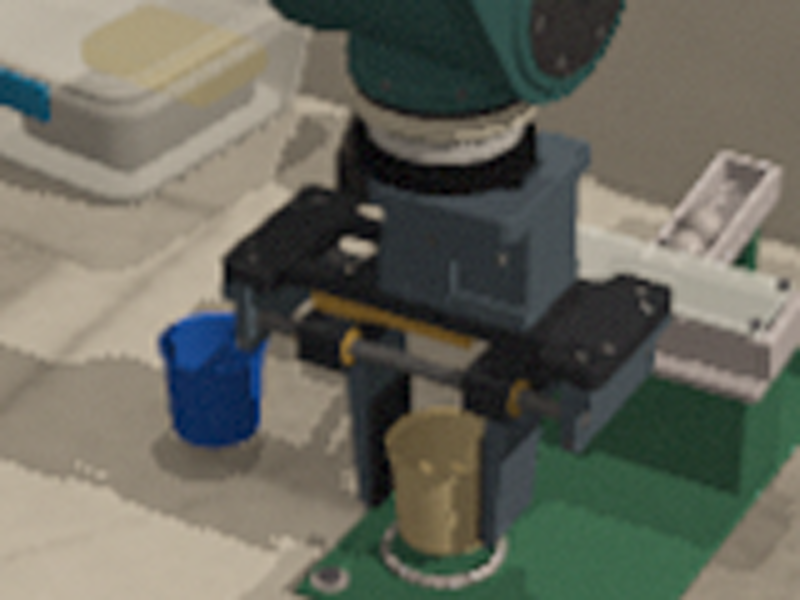

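```bash
python3 -m pendant '{"translation":[[0,0,0.6],[0,0,1.5],[0,0,2.5],[0,0,3.5],[0,0,4.5],[0,0,5.5],[0,0,6.5],[0,0,7.5],[0,0,8.5],[0,0,9.5],[0,0,10.5],[0,0,11.3],[0,0,11.8],[0,0,12],[0,0,12],[0,0,12],[0,0,12],[0,0,12],[0,0,12],[0,0,12]],"delta_rot":[[0,0,0],[0,0,0],[0,0,0],[0,0,0],[0,0,0],[0,0,0],[0,0,0],[0,0,0],[0,0,0],[0,0,0],[0,0,0],[0,0,0],[0,0,0],[0,0,0],[0,0,0],[0,0,0],[0,0,0],[0,0,0],[0,0,0],[0,0,0]],"hand":[-1,-1,-1,-1,-1,-1,-1,-1,-1,-1,-1,-1,-1,-1,-1,-1,-1,-1,-1,-1]}' 15
python3 - <<'E'
from h import *
s=cams.camera("side");t=cams.camera("top")
crop(s["image"],230,130,390,250,5,"pics/s11.png");cv2.imwrite("pics/t11.png",t["image"][:,:,::-1])
print(np.abs(arm.get_state()["dq"]).max())
E
```

```text
t: 16.88
tcp_pos: [495.6, -9.6, 148.9]
tcp_rot: [0.707, -0.02, 0.707, 0.02]
ft_force: [-0.6, 0.9, -0.6]
width: 0.546
0.001991322295454303
```

View pics/s11.png

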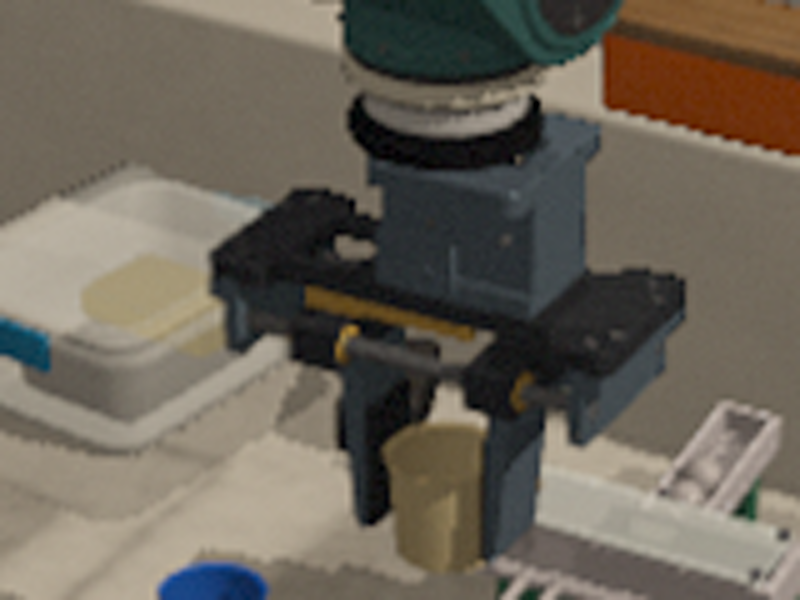

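View pics/t11.png

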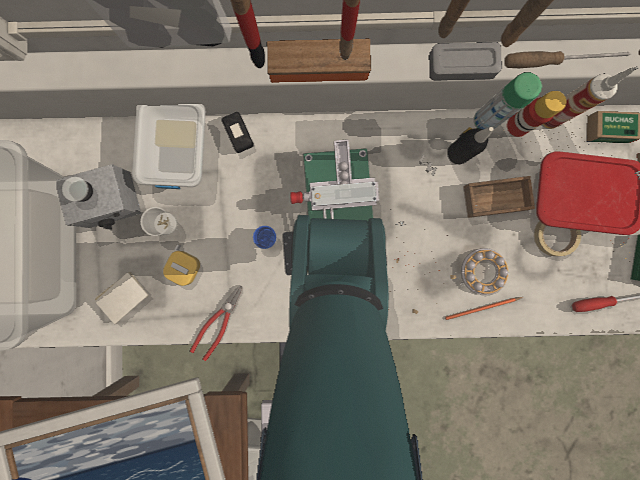

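```bash
python3 -m pendant '{"translation":[[0,0,0],[0,0,0],[0,0,0],[0,0,0],[0,0,0],[0,0,0],[0,0,0],[0,0,0]],"delta_rot":[[0,0,0],[0,0,0],[0,0,0],[0,0,0],[0,0,0],[0,0,0],[0,0,0],[0,0,0]],"hand":[-1,-1,-1,-1,-1,-1,-1,-1]}' 15
python3 - <<'E'
from h import *
s=cams.camera("side")
crop(s["image"],290,200,350,250,10,"pics/s12.png")
im=s["image"]; old=cv2.imread("pics/s11.png")
new=cv2.resize(im[130:250,230:390,::-1],None,fx=5,fy=5,interpolation=cv2.INTER_CUBIC)
d=np.abs(new.astype(int)-old)[400:590,370:490].max(2);print(d.mean(),(d>40).mean())
E
```

```text
t: 17.98
tcp_pos: [495.6, -9.6, 148.9]
tcp_rot: [0.707, -0.02, 0.707, 0.02]
ft_force: [0.8, -0.8, -1.8]
width: 0.546
2.4250877192982454 0.0
```

View pics/s12.png

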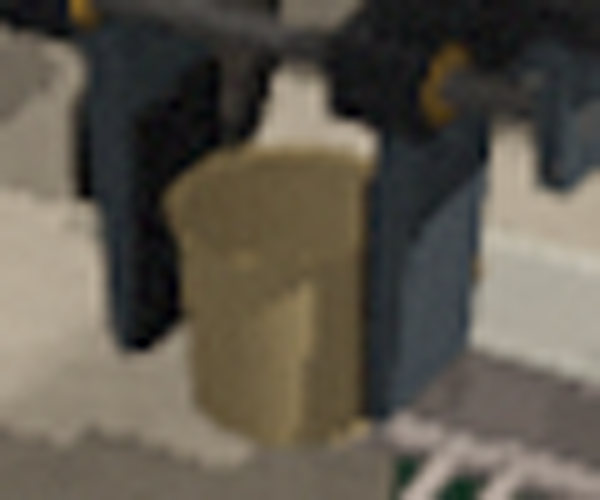

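```bash
python3 - <<'E'
from h import *
s=cams.camera("side")
im=cv2.resize(s["image"][200:250,290:350,::-1],None,fx=10,fy=10,interpolation=cv2.INTER_CUBIC)
for z,r in((184,26),(138,21)):
    p=[(proj(s,[495.8+r*np.cos(a),-9.5+r*np.sin(a),z])-[290,200]+.5)*10-.5 for a in np.linspace(0,6.28,60)]
    cv2.polylines(im,[np.int32(p)],True,(0,0,255),1)
cv2.imwrite("pics/s13.png",im)
E
```

```text
(no output)
```

View pics/s13.png

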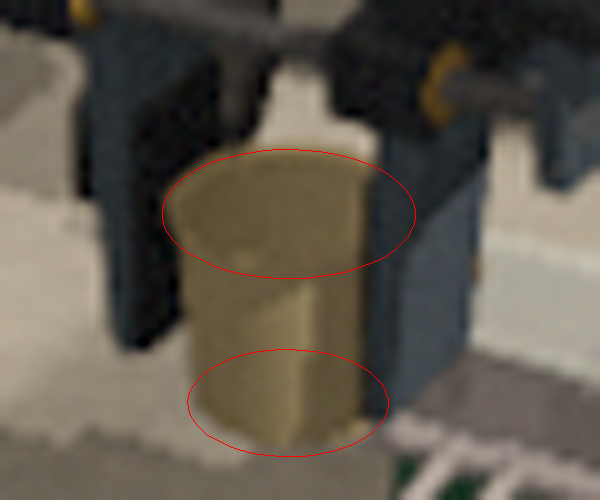

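```bash
python3 - <<'E'
from h import *
s=cams.camera("side")
o=cv2.imread("pics/side0.png")
im=cv2.resize(o[258:308,290:350],None,fx=10,fy=10,interpolation=cv2.INTER_CUBIC)
for z,r in((51,26),(5,21)):
    p=[(proj(s,[495.8+r*np.cos(a),-9.5+r*np.sin(a),z])-[290,258]+.5)*10-.5 for a in np.linspace(0,6.28,60)]
    cv2.polylines(im,[np.int32(p)],True,(0,0,255),1)
n=cv2.resize(s["image"][200:250,290:350,::-1],None,fx=10,fy=10,interpolation=cv2.INTER_CUBIC)
n=np.clip(n.astype(float)*1.6,0,255).astype(np.uint8)
v=np.hstack([im,n]);cv2.imwrite("pics/s14.png",cv2.resize(v,(800,333)))
cv2.imwrite("pics/s15.png",n)
E
```

```text
(no output)
```

View pics/s14.png

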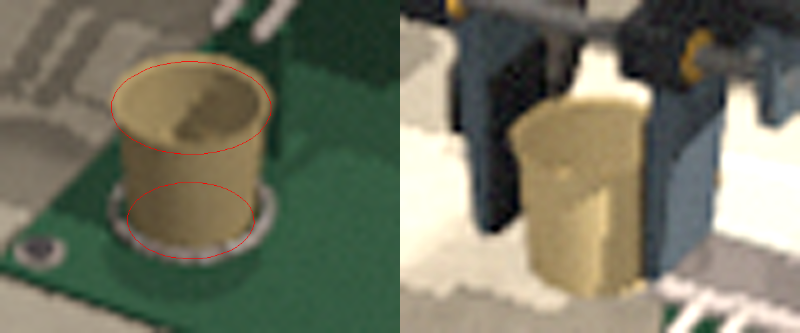

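View pics/s15.png

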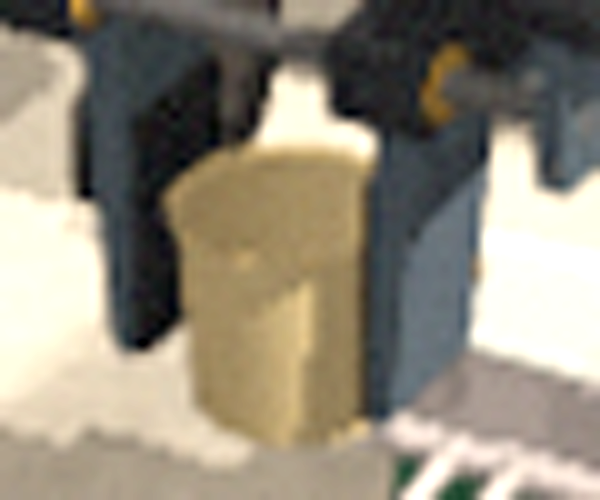

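```bash
python3 -c "
from plant import arm
s=arm.get_state();print(s['t'],s['tcp_pos'],abs(s['dq']).max());arm.hand_in()"
```

```text
18.125 [495.66200706  -9.60821896 148.93211405] 0.0019106830080497746
the job is handed in; nothing more can be done
```

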